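Push a board to its stop and snap the toggle clamp shut

ROBOT

A 7-joint arm with a two-finger parallel gripper is mounted at the origin on the work surface. World frame = base frame: x ahead of the robot, y to its left, z up, the work surface at z = 0. Lengths are in m, angles in rad, forces in N, time in s.
With the tool pointing down it reaches from about 0.4 to 0.9 m from the base axis. Payload 5.6 kg.
Tool frame: the origin (TCP) lies midway between the tips of the shut fingers; the grasp point (between the pads) lies 19 mm behind it; y points along the fingers, z is the direction in which the jaws open and shut, and the axes are right-handed (so a half turn about y gives the same grasp; the last joint's range is limited). The gripper opens to 92 mm and grips with 3 to 60 N. Pads are 20 mm wide; open, the fingers measure 128 mm over their backs; the gripper's body (75 mm by 189 mm) begins 69 mm behind the grasp point.
Start: joints at [1.275, 0.468, -0.012, 1.603, 0.006, 1.071, -0.056], TCP at [0.163, -0.629, 0.215] pointing down, gripper open.
Joint ranges: [-2.53, 2.53], [-0.31, 2.02], [-1.57, 1.55], [0.28, 2.44], [-1.29, 4.43], [0.15, 1.84], [-2.92, 2.92]. Speed limits (rad/s): [2.57, 2.57, 3.14, 3.14, 3.14, 3.14, 3.14].

INTERFACE

Orientations are given as a 3x3 rotation matrix whose columns are the frame's x, y, z axes.
In Python, from station import env, effector, solver, viewer, workorder, search_frame, tip_of gives the robot as it stands. Calls block until the motion is done:
- env.reach(position, orientation): joint-space move of the TCP to a pose.
- env.movel(position, frame=None, rate=0.15): straight line of the TCP; frame=None keeps the orientation; rate is the mean speed in m/s.
- env.goto_joints(angles): joint-space move.
- effector.release() and effector.grasp(squeeze=None): open the fingers fully, or close them until they stop; squeeze is the grip in N (None keeps the last).
- env.pause(seconds).
- solver.inverse_kinematics(position, orientation): joint angles nearest the present ones, or None.
- env.sense(): the state.
- viewer.read_camera(name): name is "side" or "top"; returns (picture, depth): 480x640x3 uint8, red, green, blue; 480x640 float32, m along the optical axis (not along the pixel's ray), 0 where there is no reading.
- viewer.camera_info(name): a dict with "intrinsics" (3x3 intrinsics, pixels), "eye" and "rotation" of the camera in the world. Camera axes: x right, y up, looking along -z (the intrinsics and any distortion apply to the point x, -y, -z); pixel columns grow to the right and rows downward; lengths in m; the calibration is good to about 2 mm. A picture is of the moment at which its call begins. camera_info takes no time and is no camera call.
A pose or a line that the arm cannot do raises env.PlanningError and nothing moves.
- workorder.finish_job(): hands the job in, once; it reports no verdict.
Trained networks look in the newest picture that a camera, given by its name, has taken for a name from the list of things; names that differ only in an ending like _2 or _b are one class to them, and where a whole thing is asked for, a point or a joint stands for the part that bears it (a point fixed in the world has none). Each returns a list of dicts, best first, with "score" (0 to 1); they miss things now and then, are a little off and sometimes report something else, mostly with a low value. They report only what shows in the picture. A call takes as long as a camera call. They do not tell look-alikes from the thing itself.
- search_frame(camera, name): "at" ([x, y, z] in m, in world coordinates, good to about 4 mm: the middle of the surface that is visible of it).
- tip_of(camera, name): "at" ([x, y, z] in m, in world coordinates, good to about 4 mm: a listed point, or the origin of a listed thing).
The state is a dict: "t": time; "joint_positions": joint angles; "joint_velocities": joint speeds; "tau": joint torques, N m; "ee_pos": TCP position; "tcp_rot": TCP orientation; "wrist_force": force on the tool from outside, world axes, zero at the start; "moment": the same for the moment, N m; "gripper_width": finger opening in m.
Only numpy, scipy, OpenCV 4.12 (cv2) and the standard library are available. Lean on these libraries where they do the work, as an engineer would, in place of code of your own. Each camera call takes 0.05 s, during which the arm holds its last target.

TASK

With the fingertips, push the pine board along the jig's channel until its end sits fully against the end stop, and only then push the clamp's red handle over past its centre so that it snaps shut and its pad presses the board down. Only push: never lift or tip the board, and leave everything else standing or lying where it is. At the end the board is still against the stop, with the clamp shut on it.

Things in the scene. Friction and masses are not known exactly. Their poses are not given: they have to be found in the camera images.
- jig: the cutting jig, fixed: a grey laminate base 200 (x) by 340 mm (y), 18 mm thick, turned by up to 20 degrees. Origin on the table, at the base's middle in x, 5 mm left of its middle in y. x points across the channel away from the robot, y along it to the end stop (robot's left), z up. Channel: from the dark guide strip (x = -1.5 mm, top 28 mm over the table) to the red-brown fence (x = 61.5 mm, top 52 mm)
- stop_face (a point): the centre of the end stop's face at the left (+y) end of the channel, at the board's mid height (30 mm over the table); the stop is a fixed dark wood block 62 mm wide, its top 52 mm over the table. Axes as the jig's
- board: the loose workpiece, a pale pine board 60 mm (x) by 180 mm (y), 24 mm thick, about 0.13 kg, origin at the middle of its underside, lying in the 63 mm wide channel on the jig's base, its top 42 mm over the table. Its y points to the end stop. It starts 25 to 60 mm short of the stop and slides at about 1 to 3 N
- board_left_end (a point): the centre of the board's left end face, which must meet the end stop (90 mm from the middle of the board)
- board_right_end (a point): the centre of the board's right end face, where it can be pushed (90 mm from the middle of the board); the channel is empty and open beyond it
- clamp (a joint): the toggle clamp's angle, rad: 0 open (handle leans 35 degrees to the robot's side, pressing arm raised 70 degrees), 0.61 centre (handle upright), about 1.24 shut on the board (handle leans 35 degrees over it), 1.28 at most. A spring drives it away from centre to either side: about 0.7 Nm (8 to 11 N on the red grip) starts it from open, less nearer the centre; past it, it snaps over by itself
- clamp_pivot (a point): the clamp's hinge axis, along the jig's y, 60 mm over the table, at x = -45, y = 65 mm on the jig, between steel cheeks 70 mm high over the table; positive rotation takes the handle away from the robot (jig +x)
- handle_tip (a point): the top end of the clamp's handle, 105 mm from the pivot, moving with it: a round bar with a red grip 20 mm thick over its outer 70 mm. The pressing arm (75 mm long, 16 mm wide) lies on the handle's far side (jig +x), 55 degrees below it, and swings down with it
- clamp_pad: the black rubber pad, 22 mm across, 14 mm high, giving 2 mm when pressed, under the free end of the pressing arm, 71 mm from the pivot; origin at the middle of its underside. Shut, it stands on the board and presses with about 8 N
- notched_block: a notched pine block 38 x 70 mm, 40 mm tall, standing on the jig's base on the robot's side of the guide strip, right of the clamp; origin under its middle; a bystander, to be left alone
- setup_block: a brass block 25 x 25 mm, 35 mm tall, standing on the jig's base right of the notched block; origin under its middle; a bystander, to be left alone
- tape_measure: a yellow tape measure, 70 x 34 mm, 62 mm tall, on the table to the left; origin under its middle; a bystander, to be left alone
- glue: a white glue bottle 60 mm across, 160 mm tall, on the table to the left; origin under its middle; a bystander, to be left alone
- screw_pot: a steel cup 72 mm across, 75 mm tall, on the table to the left; origin under its middle; a bystander, to be left alone
- screwdriver: a screwdriver lying on the table to the right; origin under its middle; a bystander, to be left alone
- offcut: a brown wood offcut 110 x 45 mm, 24 mm thick, lying on the table to the right; origin under its middle; a bystander, to be left alone
Things that resemble listed ones, but are neither listed nor needed, are in the scene too. Of the things like the board, leave any that is turquoise or yellow; of the rest the larger one is meant.

How it is judged:
By the outcome, as a careful person would: the job done as asked, in the order asked, and still so for the second after the job is handed in, with the robot touching nothing.
It also fails if it takes over 45 s, if anything falls off the work surface, if the arm or the gripper's body presses on something with over 40 N, if the wrist force passes 120 N, or if a joint passes its speed limit or range.

## Working session

There is one attempt and no reset: what is moved stays moved. The work goes in short steps, each a Python script; the robot and the scene stay as the last script left them, time stands still between calls to the robot, and variables do not carry over. Pictures are saved under pics/ and viewed, and the job is handed in when it is done.

```bash
ls; mkdir -p pics; python3 - <<'E'
from station import env, effector, solver, viewer, workorder, search_frame, tip_of
import cv2,numpy as np
for c in("side","top"):
    p,d=viewer.read_camera(c); cv2.imwrite(f"pics/{c}0.png",p[:,:,::-1]); np.save(f"pics/{c}0.npy",d)
    i=viewer.camera_info(c); print(c,i)
    for n in["stop_face","board","board_left_end","board_right_end","clamp_pivot","handle_tip","clamp_pad","jig","notched_block","setup_block"]:
        try: print(n,[(np.round(r["at"],3).tolist(),round(r["score"],2)) for r in tip_of(c,n)])
        except Exception as e: print(n,e)
s=env.sense();print(s)
E
```

```text
pics
side {'intrinsics': array([[581.95137637,   0.        , 315.81586749],
       [  0.        , 581.95137637, 243.29263388],
       [  0.        ,   0.        ,   1.        ]]), 'eye': array([ 0.3242021 , -0.81200093,  1.11249712]), 'rotation': array([[ 0.97710547,  0.16760766, -0.13104416],
       [-0.21251167,  0.73939697, -0.63885124],
       [-0.01018271,  0.65207346,  0.75808741]])}
stop_face [([0.632, 0.13, 0.032], 0.69)]
board [([0.592, -0.008, 0.02], 0.78), ([0.735, 0.359, -0.003], 0.71), ([0.371, 0.457, -0.001], 0.67), ([0.311, -0.159, -0.003], 0.58), ([0.244, 0.244, -0.001], 0.56), ([0.482, 0.114, 0.145], 0.25)]
board_left_end [([0.218, 0.16, 0.014], 0.79), ([0.373, -0.172, 0.009], 0.63), ([0.615, 0.084, 0.029], 0.56)]
board_right_end [([0.75, 0.298, 0.009], 0.82), ([0.251, -0.144, 0.01], 0.8), ([0.565, -0.096, 0.029], 0.73), ([0.269, 0.336, 0.015], 0.6), ([0.622, -0.382, 0.001], 0.32)]
clamp_pivot [([0.542, 0.098, 0.06], 0.93)]
handle_tip [([0.466, -0.089, 0.014], 0.72), ([0.484, 0.111, 0.148], 0.71)]
clamp_pad [([0.486, 0.116, 0.147], 0.69), ([0.581, 0.089, 0.121], 0.42
[... 1585 characters left out ...]
_velocities': array([-1.35859712e-03,  3.16629421e-05,  1.83629211e-03, -5.21400509e-04,
       -7.30533738e-05,  4.06709626e-04, -6.29029161e-04]), 'tau': array([ 1.03004859e-03, -5.20427728e+01, -1.18960056e-02, -2.44060457e+01,
       -5.67561400e-02,  1.13737161e-02,  7.01407231e-06]), 'ee_pos': array([ 0.16254226, -0.62937136,  0.21460395]), 'tcp_rot': array([[-9.68242768e-01, -1.86896935e-06,  2.50011885e-01],
       [-2.50011884e-01, -9.58776875e-05, -9.68242763e-01],
       [ 2.57801774e-05, -9.99999995e-01,  9.23656130e-05]]), 'wrist_force': array([ 0.75717393,  0.36453981, -0.05103441]), 'moment': array([ 0.02523305,  0.00405178, -0.02261738]), 'gripper_width': 0.09188128166794031}
```

View pics/side0.png

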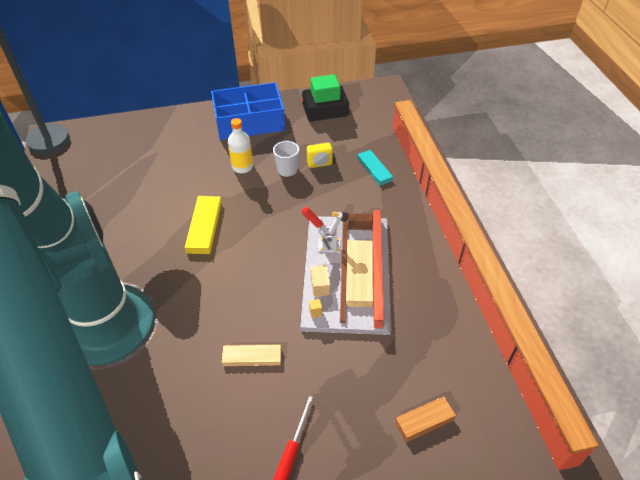

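View pics/top0.png

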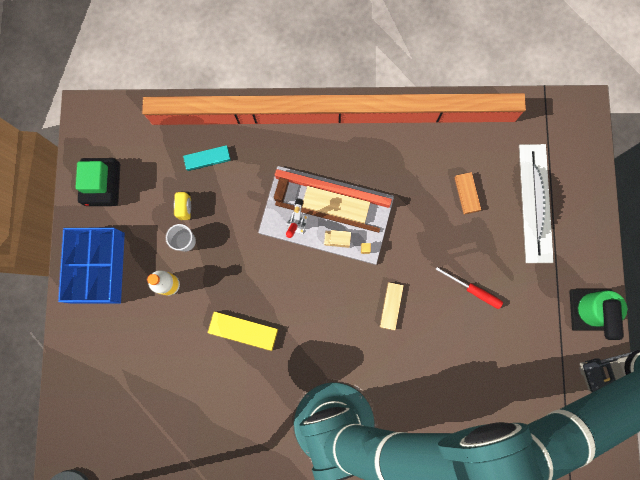

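The board candidates are:

| Candidate | Side pixel | Top pixel |
|---|---|---|
| Pale board in the jig channel | (360,272) | (338,203) |
| Pale stick on the table | (252,355) | (393,305) |
| Turquoise | (375,167) | (207,157) |
| Yellow | (204,225) | (245,330) |

By the description, the target is the large pale board in the channel. I'll check it in a close crop and fit the jig pose.

```bash
cat > h.py <<'E'
import numpy as np,cv2
from station import env, effector, solver, viewer, workorder, search_frame, tip_of
def cloud(c,d):
    i=viewer.camera_info(c);K=i["intrinsics"]
    v,u=np.mgrid[0:480,0:640]
    P=np.stack([(u-K[0,2])/K[0,0]*d,-(v-K[1,2])/K[1,1]*d,-d],-1)
    return P@np.array(i["rotation"]).T+i["eye"]
def proj(c,p):
    i=viewer.camera_info(c);K=i["intrinsics"]
    q=(np.asarray(p)-i["eye"])@np.array(i["rotation"])
    return K[0,0]*q[...,0]/-q[...,2]+K[0,2], K[1,1]*-q[...,1]/-q[...,2]+K[1,2]
E
python3 - <<'E'
from h import *
for c in("side","top"):
    d=np.load(f"pics/{c}0.npy");P=cloud(c,d);im=cv2.imread(f"pics/{c}0.png")
    x,y,z=P[...,0],P[...,1],P[...,2]
    tab=(d>0)&(x>.3)&(x<.45)&(y>-.05)&(y<.2);print(c,"table z",np.median(z[tab]))
    m=(d>0)&(x>.4)&(x<.75)&(y>-.22)&(y<.26)&(z>.009)&(z<.065)
    r=cv2.minAreaRect(P[m][:,:2].astype(np.float32)*1000);print("base rect",r)
    hsv=cv2.cvtColor(im,cv2.COLOR_BGR2HSV)
    f=m&(z>.046)&(z<.058);print("z~52 rect",cv2.minAreaRect(P[f][:,:2].astype(np.float32)*1000))
    b=m&(abs(z-.042)<.004)&(hsv[...,0]>15)&(hsv[...,0]<32)&(hsv[...,2]>150)
    q=P[b];q=q[abs((q[:,0]-.59)*.959-(q[:,1]+.008)*.284)<.04]
    print("board",len(q),cv2.minAreaRect(q[:,:2].astype(np.float32)*1000),q[:,2].mean())
    # lookalike size
    s=(d>0)&(abs(x-.31)<.06)&(abs(y+.16)<.1)&(z>.008);print("other",cv2.minAreaRect(P[s][:,:2].astype(np.float32)*1000))
    if c=="side": cr=im[195:345,290:400]
    else: cr=im[155:275,250:405]
    cr=cv2.resize(cr,None,fx=4 if c=="side" else 5,fy=4 if c=="side" else 5,interpolation=cv2.INTER_CUBIC)
    cv2.imwrite(f"pics/{c}crop.png",cr[:600,:800])
E
```

```text
side table z -0.0007287835948179833
base rect ((567.8707275390625, 17.176437377929688), (346.85546875, 200.49758911132812), 74.64799499511719)
z~52 rect ((566.4871826171875, 18.089584350585938), (335.05877685546875, 165.9266357421875), 74.71415710449219)
board 1457 ((590.98291015625, -10.102592468261719), (184.60110473632812, 59.98786163330078), 74.65988159179688) 0.04172825715862845
other ((311.4325256347656, -160.673828125), (45.69601821899414, 123.01094055175781), 78.38975524902344)
top table z -0.00025837408894191505
base rect ((573.4263305664062, 20.173828125), (347.03802490234375, 477.99591064453125), 0.49720558524131775)
z~52 rect ((565.205078125, 19.042022705078125), (328.71441650390625, 167.18142700195312), 74.48682403564453)
board 961 ((589.47216796875, -7.7281646728515625), (179.9341278076172, 61.07664108276367), 75.17926025390625) 0.041834567598815875
other ((307.9959411621094, -161.66554260253906), (124.64070892333984, 175.99737548828125), 10.099214553833008)
```

View pics/sidecrop.png

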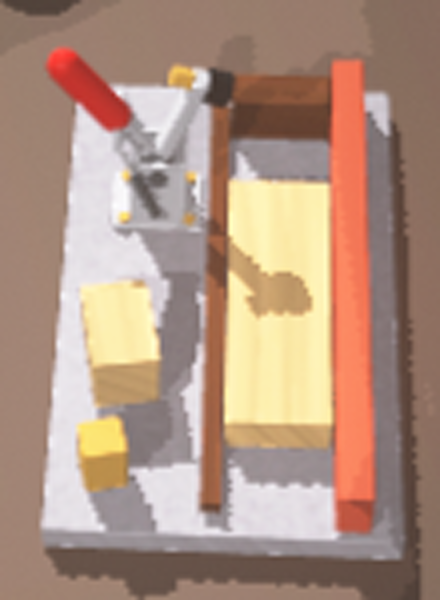

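View pics/topcrop.png

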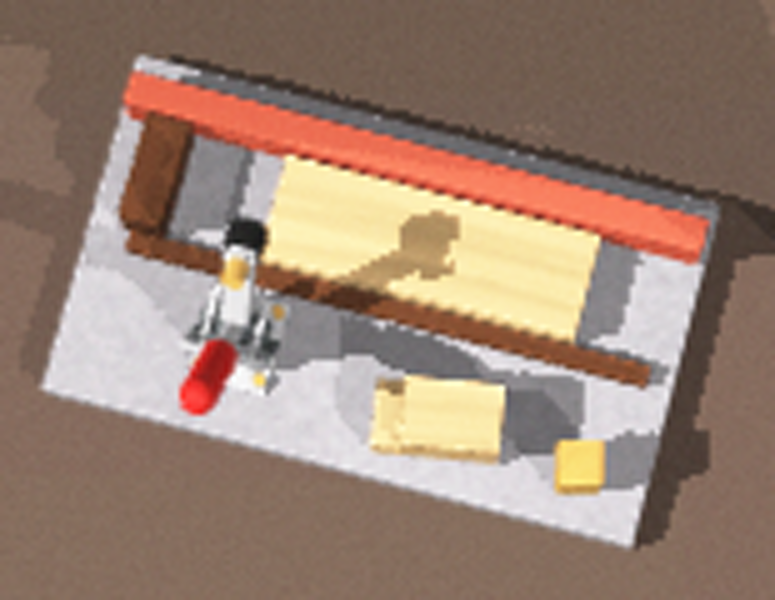

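The close crops settle it. The board in the channel measures 180 x 60 mm, while the loose pale stick is about 123 x 46 mm. In the top crop the clamp is open, with its red grip at full-frame pixel ~(291,230). The gap between board and stop is about 55 mm. The jig yaw is -15.2° and its origin is about (0.5695, 0.023), and the pivot, stop and board positions all agree with that. Next I close the fingers and drop in behind the board's right end.

```bash
cat >> h.py <<'E'
th=np.deg2rad(-15.2); X=np.array([np.cos(th),np.sin(th),0]);Y=np.array([-np.sin(th),np.cos(th),0]);O=np.array([.5692,.0227,0])
def W(x,y,z): return O+X*x/1000+Y*y/1000+np.array([0,0,z/1000])
def toJ(p): q=np.asarray(p)-O; return np.array([q@X,q@Y,q[2]])*1000
def R(zt):
    y=np.array([0,0,-1.]);return np.stack([np.cross(y,zt),y,zt],1)
def F():
    s=env.sense();f=s["wrist_force"];return s["t"],toJ(s["ee_pos"]).round(1),np.array([f@X,f@Y,f[2]]).round(2)
E
python3 - <<'E'
from h import *
for c in("side","top"):
    d=np.load(f"pics/{c}0.npy");P=cloud(c,d);J=(P-O)@np.stack([X,Y],1)*1000
    z=P[...,2];jx,jy=J[...,0],J[...,1]
    g=(d>0)&(jx>10)&(jx<50)
    s=g&(z>.047)&(jy>90)&(jy<160); b=g&(abs(z-.042)<.004)&(jy<100)&(jy>-140)
    lo=g&(abs(z-.018)<.004)&(jy>50)&(jy<150)
    print(c,"stop top y",np.percentile(jy[s],[2,98]),"board y",np.percentile(jy[b],[1,99]),"floor y",np.percentile(jy[lo],[2,98]))
    f=(d>0)&(z>.047)&(z<.056)&(jy>-150)&(jy<80)&(jx>50);print("fence x",np.percentile(jx[f],[3,97]))
    hd=(d>0)&(z>.11)&(jx<-60)&(jy>30)&(jy<110)&(jx>-140);print("handle",J[hd].mean(0),J[hd].min(0),J[hd].max(0),z[hd].max())
effector.grasp(10)
env.reach(W(30,-150,120),R(X)); print(F(),env.sense()["gripper_width"])
env.movel(W(30,-150,28),R(X),rate=.12); print(F(), env.sense()["joint_positions"].round(2))
for c in("side","top"):
    p,d=viewer.read_camera(c); cr=p[170:370,270:430] if c=="side" else p[140:290,240:440]
    cv2.imwrite(f"pics/{c}1.png",cv2.resize(cr,None,fx=3,fy=3,interpolation=2)[:,:,::-1])
E
```

```text
side stop top y [116.81696426 144.18416566] board y [-116.47962745   60.02921774] floor y [ 84.15531476 120.71618505]
fence x [ 61.8550654  309.86233456]
handle [-89.27055978  59.04148863] [-107.24824531   49.82637671] [-67.90374474  72.97846045] 0.14970368332177364
top stop top y [120.36238762 145.9955751 ] board y [-112.47246029   63.97464327] floor y [ 70.16445358 121.23486507]
fence x [ 58.50441858 308.24180655]
handle [-91.69325993  64.59239953] [-110.75069411   55.47815668] [-67.08732388  75.17764087] 0.15540233502233947
(4.7417, array([  30.3, -151.6,  120. ]), array([-1.02,  0.08,  0.91])) 0.0005068192977517495
(5.6583, array([  30.6, -149.8,   28.6]), array([0.41, 0.29, 0.53])) [ 0.53  0.66 -0.48  1.88  0.45  0.71 -0.47]
```

View pics/side1.png

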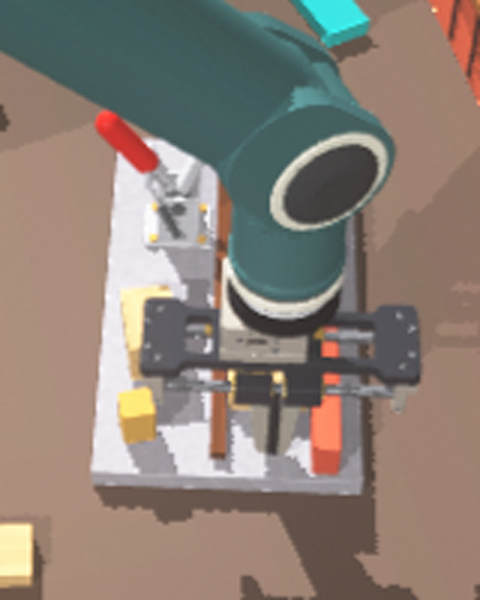

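View pics/top1.png

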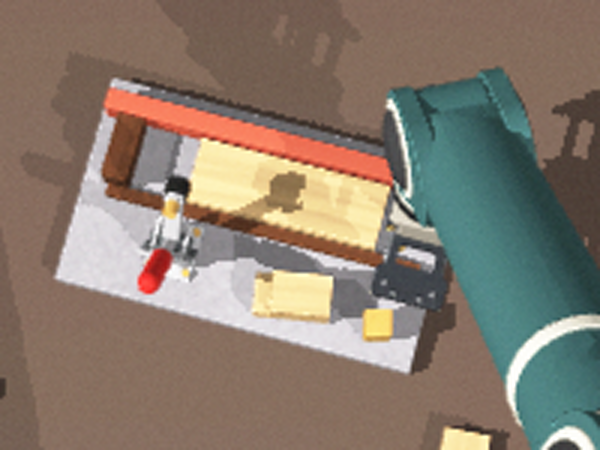

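The pictures show the shut fingers standing in the channel behind the board, at about (275,420) in the side crop. The board, clamp and blocks have not moved. Now I push with force monitoring.

```bash
python3 - <<'E'
from h import *
f0=F()[2]
env.movel(W(30,-120,28),rate=.08);print(F())
y=-120
while y<-50:
    y+= 10 if y<-90 else (4 if y<-78 else 1.5)
    env.movel(W(30,y,28),rate=.06); t,p,f=F(); print(y,t.__round__(2),p,f)
    if abs(f[1]-f0[1])>9 : break
for c in("side","top"):
    p,d=viewer.read_camera(c); np.save(f"pics/{c}2.npy",d);cr=p[170:370,270:430] if c=="side" else p[140:290,240:440]
    cv2.imwrite(f"pics/{c}2.png",cv2.resize(cr,None,fx=3,fy=3,interpolation=2)[:,:,::-1])
E
```

```text
(6.2833, array([  29.9, -119.3,   28. ]), array([ 0.7 , -0.72,  0.15]))
-110 6.6 [  30.  -109.4   28. ] [ 0.31  0.21 -0.03]
-100 6.92 [ 29.9 -99.1  28. ] [-0.3   0.83 -0.37]
-90 7.23 [ 29.9 -89.   28. ] [ 0.1  -0.06 -0.53]
-86 7.48 [ 29.9 -85.6  28. ] [ 0.31 -0.29  0.68]
-82 7.73 [ 30.  -81.5  28. ] [0.4  0.6  0.48]
-78 7.98 [ 30.  -77.4  28. ] [0.11 0.27 0.07]
-76.5 8.23 [ 30.  -76.4  28. ] [ 0.2  -0.98  0.37]
-75.0 8.48 [ 30.  -74.9  28. ] [-0.96 -0.63  1.14]
-73.5 8.73 [ 30.  -73.3  28. ] [-0.27 -1.15  0.45]
-72.0 8.98 [ 30.  -71.7  28. ] [ 0.4  -1.04  0.7 ]
-70.5 9.23 [ 30.  -70.2  28. ] [ 0.3  -0.42  0.3 ]
-69.0 9.48 [ 30.  -69.5  28. ] [ 0.12 -3.53  2.08]
-67.5 9.73 [ 30.  -69.4  28. ] [-1.7  -5.76  3.85]
-66.0 9.98 [ 30.  -69.3  28. ] [-0.14 -8.44  4.47]
-64.5 10.23 [ 30.  -69.3  28. ] [ -1.22 -10.99   6.38]
```

The force rose sharply once TCP y reached -69.4, which is where I predicted the stop (120.5 - 180 - 10). I'll back off, lift and look.

```bash
python3 - <<'E'
from h import *
env.movel(W(30,-85,28),rate=.05);print(F())
env.movel(W(30,-95,150),rate=.25);print(F())
env.reach(W(-60,-130,200),R(Y) if solver.inverse_kinematics(W(-160,65,200),R(Y)) is not None else R(-Y))
for nm,z in(("Y",Y),("-Y",-Y)):
    for x in(-160,-20): print(nm,x,solver.inverse_kinematics(W(x,65,128),R(z)))
print(F(),env.sense()["joint_positions"].round(2))
for c in("side","top"):
    p,d=viewer.read_camera(c); np.save(f"pics/{c}3.npy",d);cr=p[170:370,270:430] if c=="side" else p[140:290,240:440]
    cv2.imwrite(f"pics/{c}3.png",cv2.resize(cr,None,fx=3,fy=3,interpolation=2)[:,:,::-1])
    for n in("board_left_end","stop_face","board_right_end"): print(c,n,[(toJ(r["at"]).round(0),round(r["score"],2)) for r in tip_of(c,n)][:5])
    P=cloud(c,d);J=(P-O)@np.stack([X,Y],1)*1000
    b=(d>0)&(J[...,0]>10)&(J[...,0]<50)&(abs(P[...,2]-.042)<.004)&(J[...,1]>-140)&(J[...,1]<118);print(np.percentile(J[...,1][b],[1,99]) if b.any() else 0)
E
```

```text
(10.8917, array([ 30. , -84.6,  28. ]), array([-0.57, -0.11, -0.37]))
(11.5333, array([ 29.3, -95.1, 149.1]), array([-0.77,  0.3 , -0.84]))
Y -160 [ 0.45519428  0.44708685 -0.97040175  2.10441685  0.50057134  0.83799019
  0.48855143]
Y -20 [ 0.43731454  0.632248   -0.88426487  1.8220343   0.58623281  0.97233332
  0.60728633]
-Y -160 [-0.06527135  0.28444008 -0.3367239   2.13241644  0.13723961  0.74463392
 -2.32670555]
-Y -20 [-1.09552413  0.8893798   1.3425714   1.91755528 -0.95732281  1.18171954
 -1.21992746]
(12.8917, array([ -60.2, -129.9,  199.3]), array([-0.01,  0.4 , -0.82])) [ 0.95  0.39 -1.01  1.96  0.4   1.    1.06]
side board_left_end [(array([-373.,   40.,   12.]), 0.93), (array([-138., -237.,    8.]), 0.92), (array([ 29., 126.,  30.]), 0.82), (array([ 38., 426.,   7.]), 0.81)]
side stop_face [(array([ 32., 122.,  31.]), 0.73)]
side board_right_end [(array([ 25., -63.,  30.]), 0.95), (array([-374.,  222.,   14.]), 0.92), (array([105., 313.,   8.]), 0.73), (array([-262., -247.,   12.]), 0.62)]
[-61.75471146 116.66682377]
top board_left_end [(array([ 32., 122.,  28.]), 0.96), (array([-371.,   42.,   12.]), 0.71), (array([ 46., 421.,  10.]), 0.67)]
top stop_face [(array([ 31., 121.,  31.]), 0.94)]
top board_right_end [(array([-368.,  223.,   14.]), 0.92), (array([103., 314.,  10.]), 0.88), (array([ 29., -61.,  26.]), 0.85), (array([ 31., 121.,  31.]), 0.73), (array([-261., -246.,    6.]), 0.68)]
[-57.30237944 115.3860026 ]
```

View pics/side3.png

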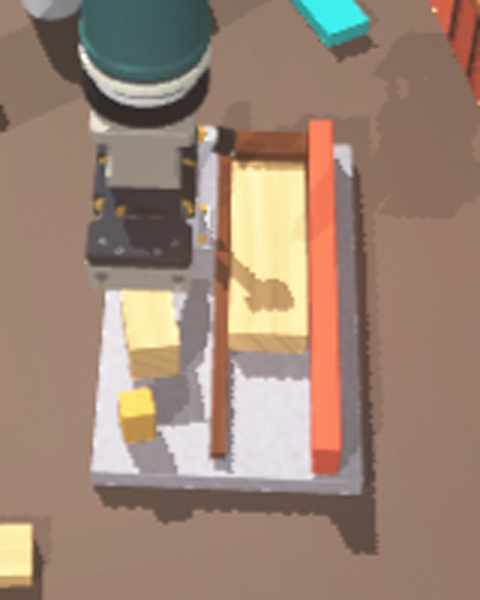

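View pics/top3.png

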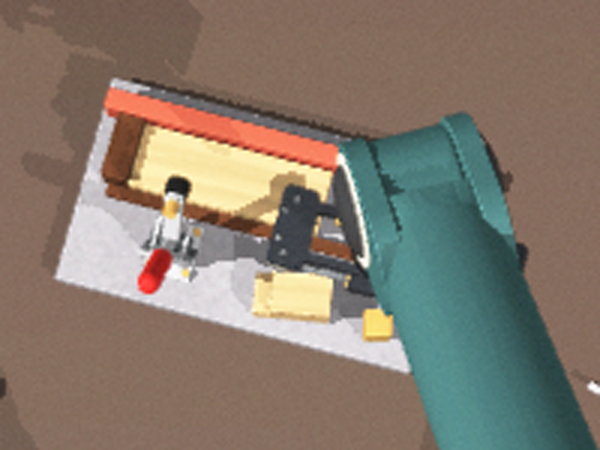

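Both cameras show the board's left end flush with the stop, at about (140,122) in the top crop, with no floor visible between them. The right end measures y ≈ -60. The clamp is still open and the blocks are undisturbed. Now the handle.

```bash
python3 - <<'E'
from h import *
env.movel(W(-165,65,200),R(Y),rate=.25);print(F())
env.movel(W(-160,65,128),rate=.15);f0=F();print(f0)
env.movel(W(-132,65,128),rate=.12);print(F())
for x in range(-125,-19,7):
    env.movel(W(x,65,128),rate=.08);t,p,f=F();print(x,round(t,2),p,f)
    if np.linalg.norm(f-f0[2])>25: print("STOP");break
for c in("side","top"):
    p,d=viewer.read_camera(c);cr=p[170:370,270:430] if c=="side" else p[140:290,240:440]
    cv2.imwrite(f"pics/{c}4.png",cv2.resize(cr,None,fx=3,fy=3,interpolation=2)[:,:,::-1])
E
```

```text
(14.325, array([-164.6,   64.1,  199.9]), array([0.57, 0.03, 0.06]))
(14.9583, array([-159.7,   65.1,  128.3]), array([-0.16,  0.43,  0.24]))
(15.3417, array([-131.7,   65.1,  128.5]), array([-0.92,  0.23,  0.19]))
-125 15.59 [-125.    65.   128.1] [-0.12 -0.22  0.07]
-118 15.84 [-120.    64.7  127.1] [-4.23  0.36 -3.05]
-111 16.09 [-112.5   65.3  127.4] [-4.54  1.41 -2.9 ]
-104 16.34 [-104.4   65.5  127.9] [-3.01  2.27 -1.43]
-97 16.59 [-96.8  65.4 128.2] [-3.89  1.84  0.62]
-90 16.84 [-89.6  65.1 128.3] [-2.91  1.85  1.96]
-83 17.09 [-82.5  64.8 128.1] [-2.43  0.26  0.47]
-76 17.34 [-75.4  64.7 128. ] [-0.95  1.01 -0.01]
-69 17.59 [-68.2  64.7 127.9] [ 0.07 -0.65 -0.27]
-62 17.84 [-61.4  64.9 127.9] [-0.38  0.38 -0.2 ]
-55 18.09 [-54.5  64.9 128. ] [-0.   -0.26  0.44]
-48 18.34 [-47.5  64.9 128. ] [-0.43 -0.19  0.13]
-41 18.59 [-40.5  65.  128. ] [ 0.61 -1.02 -0.09]
-34 18.84 [-33.6  65.  128. ] [-0.57 -0.52 -0.07]
-27 19.09 [-26.6  64.9 128. ] [0.33 0.65 0.19]
-20 19.34 [-19.6  65.  127.9] [-1.08 -0.29 -0.79]
```

View pics/side4.png

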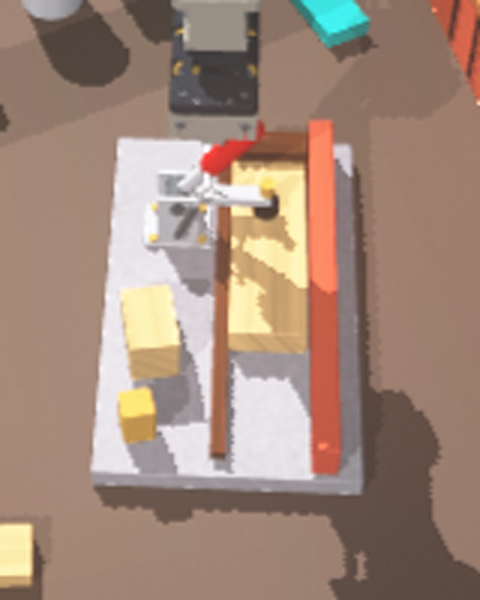

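View pics/top4.png

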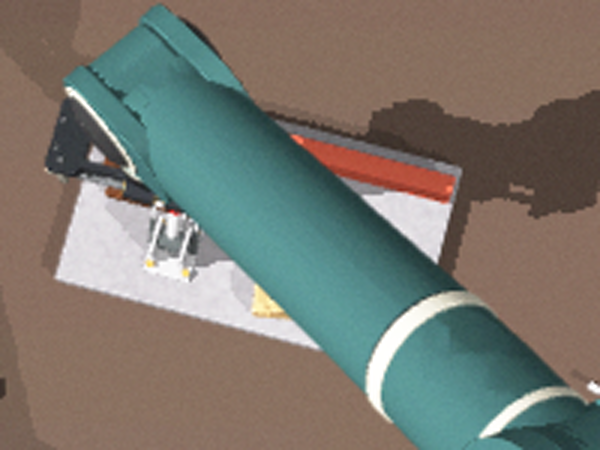

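The handle has snapped over. In the side crop the pad sits on the board at about (265,207) and the red grip leans over it. I'll retreat and check from both cameras.

```bash
python3 - <<'E'
from h import *
env.movel(W(-60,65,140),rate=.12);env.movel(W(-160,65,215),rate=.25)
env.movel(W(-160,-190,230),rate=.3);print(F())
for c in("side","top"):
    p,d=viewer.read_camera(c);cv2.imwrite(f"pics/{c}5f.png",p[:,:,::-1]);cr=p[170:370,270:430] if c=="side" else p[140:290,240:440]
    cv2.imwrite(f"pics/{c}5.png",cv2.resize(cr,None,fx=3,fy=3,interpolation=2)[:,:,::-1])
    for n in("board_left_end","stop_face","board_right_end","handle_tip","clamp_pad","notched_block","setup_block"): print(c,n,[(toJ(r["at"]).round(0),round(r["score"],2)) for r in tip_of(c,n)][:4])
    P=cloud(c,d);J=(P-O)@np.stack([X,Y],1)*1000
    b=(d>0)&(J[...,0]>10)&(J[...,0]<50)&(abs(P[...,2]-.042)<.004)&(J[...,1]>-140)&(J[...,1]<118);print(np.percentile(J[...,1][b],[1,99]) if b.any() else 0)
E
```

```text
(21.5917, array([-159.8, -189. ,  229.7]), array([ 0.34, -0.16, -0.46]))
side board_left_end [(array([-374.,   42.,   10.]), 0.82), (array([ 38., 428.,   6.]), 0.73), (array([-139., -239.,    8.]), 0.61), (array([ 30., 126.,  29.]), 0.57)]
side stop_face [(array([ 29., 121.,  30.]), 0.89), (array([ 0., -0.,  0.]), 0.26)]
side board_right_end [(array([ 25., -64.,  28.]), 0.97), (array([104., 314.,   7.]), 0.85), (array([-372.,  222.,   14.]), 0.74)]
side handle_tip [(array([24., 66., 43.]), 0.65)]
side clamp_pad [(array([24., 66., 45.]), 0.39)]
side notched_block [(array([-69., -54.,  21.]), 0.97)]
side setup_block [(array([ -71., -137.,   16.]), 0.7)]
[-61.56354652 115.4681768 ]
top board_left_end [(array([ 33., 120.,  31.]), 0.81), (array([-368.,   45.,   11.]), 0.64), (array([ 41., 421.,  12.]), 0.63), (array([ 32., 122.,  28.]), 0.28)]
top stop_face [(array([ 33., 119.,  32.]), 0.67), (array([-305.,  369.,    1.]), 0.63)]
top board_right_end [(array([102., 311.,   9.]), 0.94), (array([ 25., -63.,  28.]), 0.86), (array([-367.,  223.,   16.]), 0.82)]
top handle_tip [(array([ 17.,  68., 147.]), 0.59)]
top clamp_pad []
top notched_block [(array([-67., -51.,  19.]), 0.74)]
top setup_block [(array([-47.,  68.,  58.]), 0.74), (array([ -77., -135.,   16.]), 0.56), (array([-301.,  368.,    2.]), 0.23)]
[-57.6081654 117.1370332]
```

View pics/side5.png

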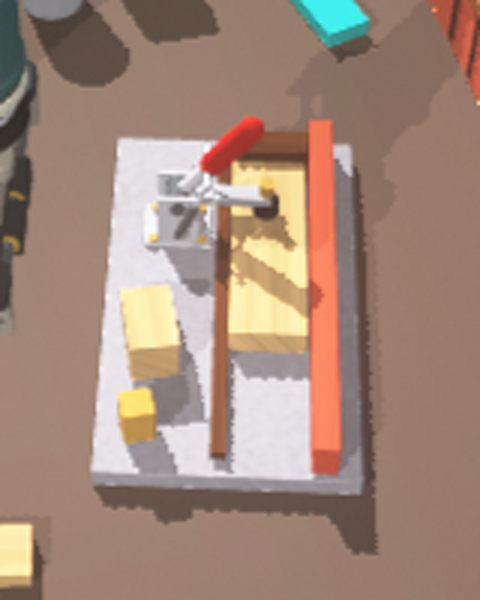

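View pics/top5f.png

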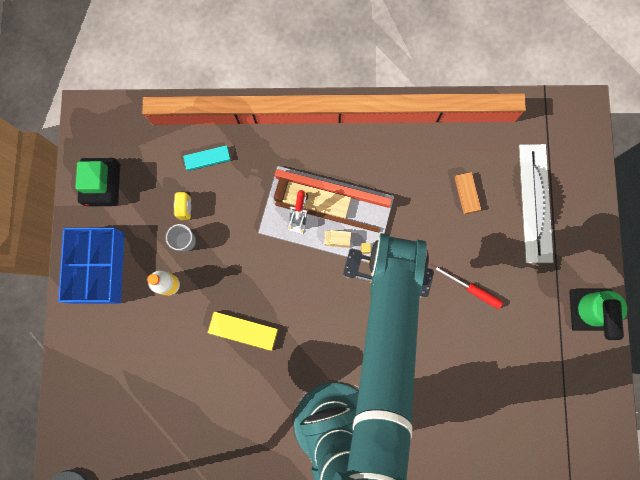

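The clamp is shut: the handle tip is at jig (17, 68, 147) and the pad stands on the board at (24, 66, 43). The board is still against the stop, nothing else has moved, and the robot is clear, so I'm handing it in.

```bash
python3 -c "
from h import *
print(workorder.finish_job(), env.sense()['t'])"
```

```text
the job is handed in; nothing more can be done
the job is handed in; nothing more can be done
```

The board is against the end stop with the clamp shut on it, and I handed the job in at about 22 s on the robot's clock.

- **Board:** I pushed it about 55 mm along the channel with the shut fingertips. At the predicted stop position it quit moving and the push force rose to 11 N.
- **Clamp:** After checking that the board was flush, I pushed the red handle over with about 5 N. It snapped shut by itself.

**Last checks:**
- The board's right end is at jig y ≈ -60 mm, and its left end is flush with the stop at about 121 mm.
- The handle leans over the board, with its tip at jig (17, 68, 147 mm). The pad stands on the board.
- The bystanders look unmoved in the pictures, and the robot touches nothing.

**Disagreements:** The side camera put the board's left end at 126 mm, past the stop, and put the handle tip on the pad. The top camera missed the pad and once named the clamp as the setup block. The pictures contradict each of these.

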